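# Check that the kneecap of the knee model springs

### The arm

A 7-joint arm with a two-finger parallel gripper is mounted at the origin on the work surface. World frame = base frame: x ahead of the robot, y to its left, z up, the work surface at z = 0. Lengths are in m, angles in rad, forces in N, time in s.
With the tool pointing down it reaches from about 0.35 to 0.9 m from the base axis. Payload 8.1 kg.
Tool frame: the origin (TCP) lies at the very end of the fingers, on their centre line; the grasp point (between the pads) lies grip_point_offset behind it (grip_point_offset is the distance from the TCP to the grasp point, in m); z points along the fingers, y is the direction in which the jaws open and shut (so a half turn about z gives the same grasp; the last joint's range is limited). The gripper opens to 92 mm and grips with 3 to 60 N. Pads are 19 mm wide; open, the fingers measure 130 mm over their backs; the gripper's body (75 mm by 190 mm) begins 47 mm behind the grasp point.
Start: joints at [1.195, 0.434, 0.025, 1.573, -0.012, 1.134, -0.075], TCP at [0.168, -0.602, 0.227] pointing down, gripper open.
Joint ranges: [-2.62, 2.62], [-0.44, 2.09], [-1.27, 1.32], [0.08, 2.57], [-1.32, 4.46], [0.12, 2], [-2.74, 2.74]. Speed limits (rad/s): [2.22, 2.22, 3.01, 3.01, 3.14, 3.14, 3.14].

### API

Orientations are given as a rotation vector (axis times angle).
In Python, from cell import * gives the robot as it stands.
- The arm moves only by the tool drive_tool, never from a script. Its argument "increments" is a list of rows, each an object of numbers: "grip": the gripper's target within -1 to 1 (shut at 1, half-way at 0, fully open at -1); "tx", "ty", "tz": the shift along the world's x, y, z normalised to -1 to 1, where 1 is 400 mm; "turn": the turn about the world's z normalised to -1 to 1, where 1 is 60 degrees. In form: [{"grip": .., "tx": .., "ty": .., "tz": .., "turn": ..}, ...]. A call has 1 to 20 rows; each row is the pose to reach, as a shift and turn from the pose measured when the call began; what a row does not reach only later rows make up. A row lasts 1/10 s, in which the tool goes at most 50 mm and 8.59 degrees, less where a joint would pass 70% of its speed; a pose out of reach is approached as far as the arm can. A call with a number of a shift or a turn outside -1 to 1 is refused whole. A call with a gripper value outside its range is refused whole. The fingers move at their own pace and stop on an object; "newtons" is the grip in N (left out, the last holds). Time passes only in rows, so rows that repeat a pose let the fingers close. It gives the time, the measured TCP pose, the force and the opening at its end, in the units of the state.
- observe(): the state, without advancing time (a new reading comes with each control period).
- get_image(name): name is "side" or "top" or "wrist"; returns the picture (480x640x3 uint8, red, green, blue); there is no depth.
- camera_info(name): a dict with "fx", "fy", "cx", "cy" (pixels), "distortion" ([k1, k2, p1, p2, k3] as OpenCV has them; the pictures are not rectified), "eye" and "rotation" of the camera in the world; the wrist camera has in their place "hand_eye" (4x4, takes a point from camera to tool coordinates, whose origin is the TCP and whose axes are the flange's). Camera axes: x right, y down, z forward; pixel columns grow to the right and rows downward; lengths in m; the calibration is good to about 2 mm. A picture is of the moment at which its call begins: read the wrist's pose just before it. camera_info takes no time and is no camera call.
- sign_off(): hands the job in, once; it reports no verdict.
The state is a dict: "clock": time; "joints": joint angles; "dq": joint speeds; "joint_efforts": joint torques, N m; "position": TCP position; "ee_rot": TCP orientation; "force": force on the tool from outside, world axes, zero at the start; "ft_torque": the same for the moment, N m; "width": opening from 0.0 (shut) to 1.0 (fully open).
Only numpy, scipy, OpenCV 4.12 (cv2) and the standard library are available. Lean on these libraries where they do the work, as an engineer would, in place of code of your own. Each camera call takes 0.05 s, during which the arm holds its last target. There are 200 camera calls.

### The job

The anatomy cabinet has just been refitted: check that the kneecap of the blue knee model (the long one, not the hip model with the ball) still springs. Press the round kneecap on its top down lightly with the fingertips so that it gives a few millimetres, keep it pressed for about a second, then let it rise and draw the hand well clear, at least a hand's breadth away. Touch nothing else, neither the bones of the knee nor the things round about, do not push the model out of its place, and neither grasp nor lift anything.

Things in the scene. Friction and masses are not known exactly. Their poses are not given: they have to be found in the camera images.
- kneecap_top (a point): Centre of the upper face of the kneecap, a domed round blue plastic disc 45 mm across and 16 mm thick, face up, the highest part of the knee model: about 103 mm above the shelf when up. z points up. It stands clear of the bones under it on a sprung pin and sinks straight down when pressed.
- kneecap (a joint): How far the kneecap is pressed in, m: 0 up (at rest), 0.010 fully in. It begins to give at about 1 N and needs about 0.45 N more per mm, 5 to 6 N in all; let go, it springs back to 0. More than 20 N on the model is too hard.
- knee: Knee model, glossy blue plastic, true to size, lying on its back on a loose white base 200 x 100 x 14 mm (x, y, z); 0.5 to 1 kg in all. Origin: centre of the base's underside, on the shelf, right under the kneecap. The thigh bone runs to its -x and the shin bone to its +x, in all 240 mm long.
- thighbone: Thigh bone of the knee model, part of it (same origin and axes as the knee model): a 34 mm shaft, at x -120 to -15 mm, that ends in two 58 mm knuckles side by side just under the kneecap, their tops 74 mm above the shelf. Not to be touched.
- shinbone: Shin bone of the knee model, part of it (same origin and axes as the knee model): a block 28 x 78 x 46 mm about x = 37 mm, a 32 mm shaft to x = 120 mm, a thin calf bone beside it and a 22 mm bump at x = 62 mm; its top is 73 mm above the shelf. Not to be touched.
- hip: Hip model, the same blue plastic on a loose white base 160 x 100 x 14 mm: a 48 mm ball head in a 72 mm cup at its +x end, a knuckle and a short shaft to -x; 100 mm high. Origin: centre of the base's underside. Bystander.
- hook: Fixed stainless hook stand at the robot's right: 100 mm round foot, 16 mm post 320 mm high, arm that reaches 90 mm to its -x at a height of 300 mm. From the end of the arm hangs a resin foot skeleton that swings when touched: it hangs from 308 down to 140 mm above the shelf, toes 155 mm to the hook's -y, heel 70 mm to its +y, 90 mm wide. Origin: centre of the stand's underside. Bystander, with the foot.
- clamp: Steel spring clamp lying flat, 120 mm long along its x, 66 mm wide, 18 mm high, on the far side of the shelf. Origin: centre of the underside. Bystander.
- paperweight: Green glass dome paperweight, 72 mm across, 45 mm high, on the far side of the shelf. Origin: centre of the underside. Bystander.
There are look-alikes about, which are no part of the job. What is shaped like the knee but green or orange is not meant.

How it is judged:
On the way:
1. the kneecap is pressed in by more than 2.5 mm with the fingertips and kept so for 0.5 s (value of joint kneecap above 0.0025 m and contact force between the fingers and knee above 0.5 N), for 0.5 s.
At the end, for the whole second after the job is handed in: The kneecap is up again (within 1 mm), the hand is more than 80 mm from it, the knee model stands flat and at rest within 15 mm of where it was, and the hip model, clamp and paperweight are within 10 mm of where they were (value of joint kneecap below 0.001 m and distance between the grasp point and kneecap_top above 0.08 m and distance of knee from where it was at the start of the episode below 0.015 m and angle between knee's own z axis and vertical below 0.05 rad and linear speed of knee below 0.01 m/s and distance of each of hip, clamp, paperweight from where it was at the start of the episode below 0.01 m); the robot touches nothing.
It fails at once if the knee model is pressed with more than 20 N (contact force between any of the fingers, the arm and knee above 20 N).
It fails at once if the thigh bone or the shin bone is touched (over 1 N) (contact force between any of the fingers, the arm and thighbone above 1 N or contact force between any of the fingers, the arm and shinbone above 1 N).
It fails at once if the knee model is lifted, tipped or pushed more than 20 mm (distance of knee from where it was at the start of the episode above 0.02 m or height (world z) of knee above 0.01 m or angle between knee's own z axis and vertical above 0.15 rad).
It fails at once if the hip model, hook, hanging foot, clamp or paperweight is touched (over 1 N) (contact force between any of the fingers, the arm and hip above 1 N or contact force between any of the fingers, the arm and clamp above 1 N or contact force between any of the fingers, the arm and paperweight above 1 N or contact force between any of the fingers, the arm and hook above 1 N).
It also fails if it takes over 35 s, if anything falls off the work surface, if the arm or the gripper's body presses on something with over 40 N, if the wrist force passes 120 N, or if a joint passes its speed limit or range.

## Working session

There is one attempt and no reset: what is moved stays moved. The work goes in short steps, Python scripts to look and compute and a tool call to move; the robot and the scene stay as the last step left them, time stands still between calls to the robot, and variables do not carry over. Pictures are saved under pics/ and viewed, about 8 in all and at most 12, crops included, and the job is handed in when it is done.

Besides the shell and the picture viewer there is one more tool, called after "Call:" as name([rows], argument=value, ...), one row to a line, values as JSON. drive_tool: Moves the arm, as the interface text tells. Its arguments: {"type":"object","properties":{"increments":{"type":"array","items":{"type":"object","properties":{"grip":{"type":"number"},"tx":{"type":"number"},"ty":{"type":"number"},"tz":{"type":"number"},"turn":{"type":"number"}}}},"newtons":{"type":"number"}},"required":["increments"]}

```bash
mkdir -p pics; cat > h.py <<'E'
from cell import *
import numpy as np, cv2
from scipy.spatial.transform import Rotation as R
def ray(name,uv,st=None):
    c=camera_info(name); K=np.array([[c['fx'],0,c['cx']],[0,c['fy'],c['cy']],[0,0,1]])
    p=cv2.undistortPoints(np.array([[uv]],float),K,np.array(c['distortion'],float))[0,0]
    d=np.array([p[0],p[1],1.])
    if name=='wrist':
        T=np.eye(4);T[:3,:3]=R.from_rotvec(st['ee_rot']).as_matrix();T[:3,3]=st['position']
        M=T@np.array(c['hand_eye']); return M[:3,3],M[:3,:3]@d
    return np.array(c['eye']),np.array(c['rotation'])@d
def atz(name,uv,z,st=None):
    o,d=ray(name,uv,st); return o+d*(z-o[2])/d[2]
def tri(a,b):
    (o1,d1),(o2,d2)=a,b
    A=np.stack([d1,-d2],1); s=np.linalg.lstsq(A,o2-o1,rcond=None)[0]
    p,q=o1+d1*s[0],o2+d2*s[1]; return (p+q)/2,np.linalg.norm(p-q)
E
python3 - <<'E'
from h import *
s=observe(); print(s)
for n in ('top','side','wrist'):
    cv2.imwrite(f'pics/{n}0.png',get_image(n)[:,:,::-1])
    c=camera_info(n); print(n,c)
E
```

```text
{'clock': 0.0, 'joints': array([ 1.19539852,  0.43522026,  0.02497154,  1.57413504, -0.01160368,
        1.13397845, -0.07508874]), 'dq': array([ 0.00195994,  0.00137161, -0.00042991, -0.00048231, -0.00118087,
       -0.00155608, -0.00036264]), 'joint_efforts': array([-1.39657164e-03, -6.67846155e+01,  9.84576792e-01, -3.14461541e+01,
       -6.04322157e-02,  4.32020926e-02,  1.61422031e-04]), 'position': array([ 0.1681953 , -0.60139628,  0.22593197]), 'ee_rot': array([-3.11088491e+00, -4.26878646e-01,  5.58309013e-04]), 'force': array([-0.96547267, -0.02742958,  0.25001363]), 'ft_torque': array([-0.00815151, -0.08137736, -0.01322632]), 'width': 0.9962578798101126}
top {'fx': 489.44536817472664, 'fy': 489.44536817472664, 'cx': 321.7429399660616, 'cy': 237.87497200852806, 'distortion': array([0.02456462, 0.        , 0.        , 0.        , 0.        ]), 'eye': array([ 0.37582287, -0.12862987,  1.34640374]), 'rotation': array([-2.18529014,  2.16897463, -0.09607069])}
side {'fx': 545.1784556394138, 'fy': 545.1784556394138, 'cx': 319.76973410610333, 'cy': 230.53759122538523, 'distortion': array([-0.02900191,  0.        ,  0.        ,  0.        ,  0.        ]), 'eye': array([ 0.15780719, -1.16145054,  1.33108279]), 'rotation': array([-2.40115787,  0.3332314 , -0.14315313])}
wrist {'fx': 397.65600506644375, 'fy': 397.65600506644375, 'cx': 319.49779307149925, 'cy': 237.11099794167967, 'distortion': array([0.02589499, 0.        , 0.        , 0.        , 0.        ]), 'hand_eye': array([[ 2.77911192e-04, -9.58437995e-01, -2.85300775e-01,
         7.72601020e-02],
       [ 9.99999918e-01,  3.49944848e-04, -2.01504077e-04,
        -7.49155916e-04],
       [ 2.92968700e-04, -2.85300696e-01,  9.58438014e-01,
        -1.57048721e-01],
       [ 0.00000000e+00,  0.00000000e+00,  0.00000000e+00,
         1.00000000e+00]])}
```

```bash
sed -i "s/np.array(c\['rotation'\])@d/R.from_rotvec(c['rotation']).as_matrix()@d/" h.py
```

```text
(no output)
```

View pics/top0.png

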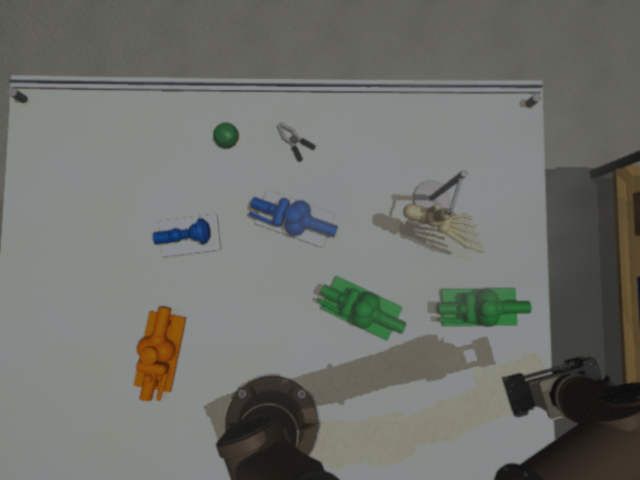

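View pics/side0.png

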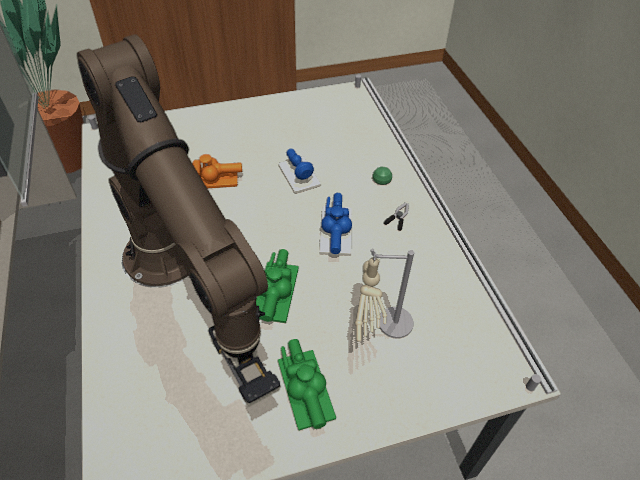

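Top view: the candidates are the blue knee (295,217), blue hip (182,232, with ball and cup), green knees (362,308) and (485,307), and orange knee (157,350). By the description I choose the blue one at (295,217), which is at side (337,223). The hook and foot stand to its right at (430,205), and the clamp at (297,140) and paperweight at (226,135) are behind it. Next is a close crop of both views to check.

```bash
python3 - <<'E'
from h import *
a=cv2.imread('pics/top0.png')[180:255,240:345]; b=cv2.imread('pics/side0.png')[180:260,300:380]
a=cv2.resize(a,None,fx=4,fy=4,interpolation=3); b=cv2.resize(b,None,fx=4,fy=4,interpolation=3)
im=np.zeros((320,745,3),np.uint8); im[:300,:420]=a; im[:320,425:]=b
cv2.imwrite('pics/crop1.png',im)
for n,uv,z in [('top',(295,217),.103),('side',(337,223),.103),('top',(182,232),.05),('top',(362,308),.1),('top',(485,307),.1),('top',(463,175),.3),('top',(432,192),0)]: print(n,uv,atz(n,uv,z).round(3))
E
```

```text
top (295, 217) [ 0.538 -0.06   0.103]
side (337, 223) [ 0.531 -0.11   0.103]
top (182, 232) [0.502 0.242 0.05 ]
top (362, 308) [ 0.308 -0.232  0.1  ]
top (485, 307) [ 0.313 -0.542  0.1  ]
top (463, 175) [ 0.606 -0.434  0.3  ]
top (432, 192) [ 0.624 -0.435  0.   ]
```

View pics/crop1.png

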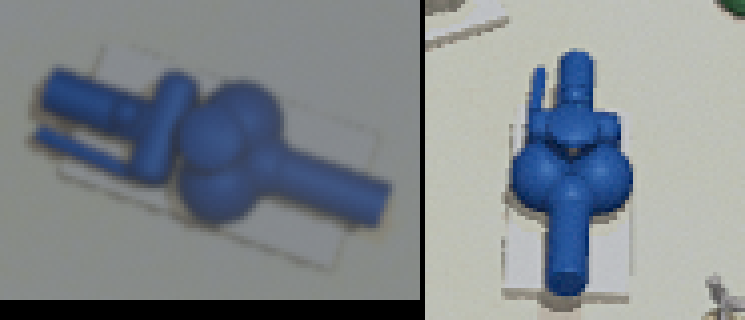

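The crop confirms the blue knee: thigh shaft, two knuckles, a shin block with the thin calf bone, and the round kneecap at top (293,215) and side (337,211).

```bash
python3 - <<'E'
from h import *
print(atz('top',(293,215),.1),atz('side',(337,211),.1),tri(ray('top',(293,215)),ray('side',(337,211))))
# base corners
P=[(240+x/4,180+y/4) for x,y in [(100,45),(380,128),(333,270),(62,172)]]
Q=np.array([atz('top',p,.014)[:2] for p in P]); print(Q.round(3),Q.mean(0),[np.linalg.norm(Q[i]-Q[i-1]).round(3) for i in range(4)])
s=observe(); print(R.from_rotvec(s['ee_rot']).as_matrix().round(2))
E
```

```text
[ 0.54333463 -0.05509368  0.1       ] [ 0.54722986 -0.059562    0.1       ] (array([ 0.54626417, -0.05531217,  0.09553043]), np.float64(0.004723049487059398))
[[ 0.62   0.028]
 [ 0.564 -0.165]
 [ 0.466 -0.134]
 [ 0.532  0.052]] [ 0.54561335 -0.05465567] [np.float64(0.092), np.float64(0.201), np.float64(0.103), np.float64(0.197)]
[[ 0.96  0.27 -0.  ]
 [ 0.27 -0.96  0.  ]
 [-0.   -0.   -1.  ]]
```

Call:
drive_tool([
  {"grip": 1,"tz": 0.12},
  {"grip": 1,"tx": 0.1,"ty": 0.2,"tz": 0.15},
  {"grip": 1,"tx": 0.28,"ty": 0.65,"tz": 0.15},
  {"grip": 1,"tx": 0.28,"ty": 0.65,"tz": 0.15},
  {"grip": 1,"tx": 0.28,"ty": 0.65,"tz": 0.15},
  {"grip": 1,"tx": 0.28,"ty": 0.65,"tz": 0.15},
  {"grip": 1,"tx": 0.28,"ty": 0.65,"tz": 0.15},
  {"grip": 1,"tx": 0.28,"ty": 0.65,"tz": 0.15},
  {"grip": 1,"tx": 0.28,"ty": 0.65,"tz": 0.15},
  {"grip": 1,"tx": 0.28,"ty": 0.65,"tz": 0.15},
  {"grip": 1,"tx": 0.28,"ty": 0.65,"tz": 0.15},
  {"grip": 1,"tx": 0.28,"ty": 0.65,"tz": 0.15},
])

```text
invalid input
```

Call:
drive_tool([
  {"grip": 1,"tx": 0,"ty": 0,"tz": 0.12,"turn": 0},
  {"grip": 1,"tx": 0.1,"ty": 0.2,"tz": 0.15,"turn": 0},
  {"grip": 1,"tx": 0.28,"ty": 0.65,"tz": 0.15,"turn": 0},
  {"grip": 1,"tx": 0.28,"ty": 0.65,"tz": 0.15,"turn": 0},
  {"grip": 1,"tx": 0.28,"ty": 0.65,"tz": 0.15,"turn": 0},
  {"grip": 1,"tx": 0.28,"ty": 0.65,"tz": 0.15,"turn": 0},
  {"grip": 1,"tx": 0.28,"ty": 0.65,"tz": 0.15,"turn": 0},
  {"grip": 1,"tx": 0.28,"ty": 0.65,"tz": 0.15,"turn": 0},
  {"grip": 1,"tx": 0.28,"ty": 0.65,"tz": 0.15,"turn": 0},
  {"grip": 1,"tx": 0.28,"ty": 0.65,"tz": 0.15,"turn": 0},
], newtons=10)

```text
clock: 1.15
position: [0.2796, -0.3426, 0.286]
ee_rot: [-3.112, -0.425, 0.001]
force: [-0.3, -0.4, 0.1]
width: 0.176
```

Call:
drive_tool([
  {"grip": 1,"tx": 0.25,"ty": 0.65,"tz": 0,"turn": 0},
  {"grip": 1,"tx": 0.25,"ty": 0.65,"tz": 0,"turn": 0},
  {"grip": 1,"tx": 0.25,"ty": 0.65,"tz": 0,"turn": 0},
  {"grip": 1,"tx": 0.25,"ty": 0.65,"tz": 0,"turn": 0},
  {"grip": 1,"tx": 0.25,"ty": 0.65,"tz": 0,"turn": 0},
  {"grip": 1,"tx": 0.25,"ty": 0.65,"tz": 0,"turn": 0},
  {"grip": 1,"tx": 0.665,"ty": 0.715,"tz": -0.09,"turn": 0},
  {"grip": 1,"tx": 0.665,"ty": 0.715,"tz": -0.09,"turn": 0},
  {"grip": 1,"tx": 0.665,"ty": 0.715,"tz": -0.09,"turn": 0},
  {"grip": 1,"tx": 0.665,"ty": 0.715,"tz": -0.09,"turn": 0},
  {"grip": 1,"tx": 0.665,"ty": 0.715,"tz": -0.09,"turn": 0},
  {"grip": 1,"tx": 0.665,"ty": 0.715,"tz": -0.09,"turn": 0},
  {"grip": 1,"tx": 0.665,"ty": 0.715,"tz": -0.09,"turn": 0},
])

```text
clock: 2.45
position: [0.545, -0.0577, 0.2501]
ee_rot: [-3.113, -0.422, 0.002]
force: [-0.9, 0.8, -0.3]
width: 0.003
```

```bash
python3 - <<'E'
from h import *
s=observe(); cv2.imwrite('pics/w1.png',get_image('wrist')[:,:,::-1]); print(s['position'],s['ee_rot'],s['force'],s['width'])
np.save('s1.npy',s,allow_pickle=True)
E
```

```text
[ 0.5449527  -0.05772953  0.25005168] [-3.11253528e+00 -4.22103585e-01  1.86145863e-03] [-0.94673548  0.76899878 -0.32310515] 0.0034907957242073825
```

View pics/w1.png

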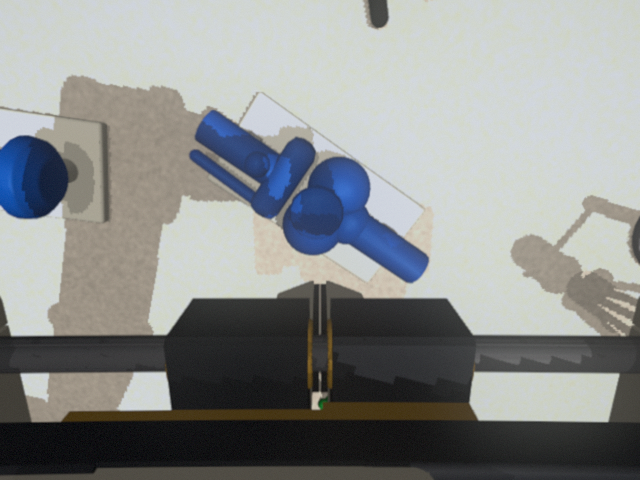

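The wrist view shows the kneecap disc (about 60 px across, as a 45 mm disc should be) centred at about (313,219). The far knuckle is at (340,188) and the shin block to the upper left.

```bash
python3 - <<'E'
from h import *
s=np.load('s1.npy',allow_pickle=True).item()
for uv in [(313,219),(284,219),(343,215),(313,255)]: print(atz('wrist',uv,.095,s).round(4))
w=ray('wrist',(313,219),s)
print(tri(w,ray('top',(293,215))),tri(w,ray('side',(337,211))))
im=cv2.imread('pics/w1.png')[140:300,220:420]; cv2.imwrite('pics/w1c.png',cv2.resize(im,None,fx=3.6,fy=3.6,interpolation=2))
E
```

```text
[ 0.5428 -0.0519  0.095 ]
[ 0.5365 -0.0293  0.095 ]
[ 0.5524 -0.0743  0.095 ]
[ 0.5131 -0.06    0.095 ]
(array([ 0.54345089, -0.05336231,  0.0959955 ]), np.float64(0.0031063826637800066)) (array([ 0.54593715, -0.05353478,  0.09575763]), np.float64(0.006694395155899986))
```

View pics/w1c.png

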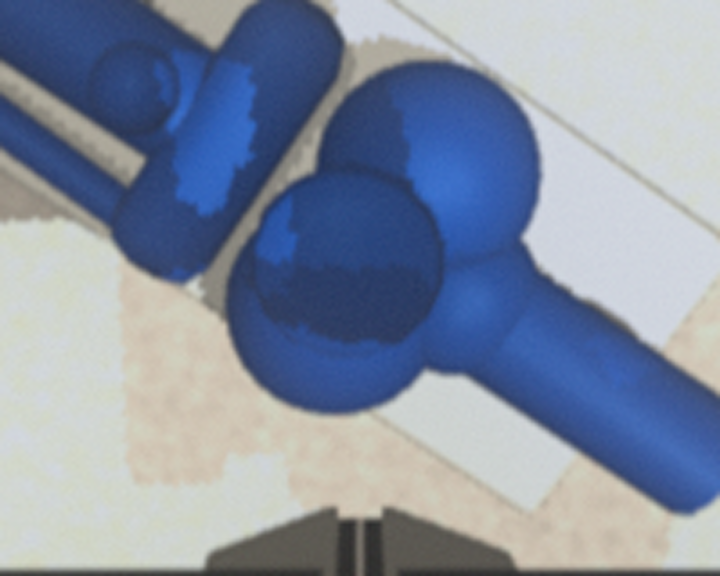

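In the crop, the disc edges are x 255–443 and y 165–342, so its centre is at wrist pixel (317,210.6), a better value than the first reading.

```bash
python3 - <<'E'
from h import *
s=np.load('s1.npy',allow_pickle=True).item()
w=ray('wrist',(317,210.6),s)
print(atz('wrist',(317,210.6),.095,s),tri(w,ray('top',(293,215))),tri(w,ray('side',(337,211))))
E
```

```text
[ 0.55033044 -0.05319528  0.095     ] (array([ 0.54640864, -0.05394937,  0.07754813]), np.float64(0.0003779193571776204)) (array([ 0.54966779, -0.05322245,  0.09278154]), np.float64(0.00038334977534116394))
```

Call:
drive_tool([
  {"grip": 1,"tx": 0.0075,"ty": 0.009,"tz": -0.08,"turn": 0},
  {"grip": 1,"tx": 0.0075,"ty": 0.009,"tz": -0.16,"turn": 0},
  {"grip": 1,"tx": 0.0075,"ty": 0.009,"tz": -0.24,"turn": 0},
  {"grip": 1,"tx": 0.0075,"ty": 0.009,"tz": -0.3,"turn": 0},
  {"grip": 1,"tx": 0.0075,"ty": 0.009,"tz": -0.33,"turn": 0},
  {"grip": 1,"tx": 0.0075,"ty": 0.009,"tz": -0.34,"turn": 0},
  {"grip": 1,"tx": 0.0075,"ty": 0.009,"tz": -0.34,"turn": 0},
  {"grip": 1,"tx": 0.0075,"ty": 0.009,"tz": -0.34,"turn": 0},
])

```text
clock: 3.3
position: [0.5488, -0.054, 0.1157]
ee_rot: [3.113, 0.422, 0.002]
force: [-0.1, -0.8, -0.3]
width: 0.004
```

```bash
python3 - <<'E'
from h import *
s=observe(); print(s['position'],s['force'])
a=get_image('wrist')[:,:,::-1][150:350,200:440]; b=get_image('side')[:,:,::-1][180:260,300:380]
im=np.zeros((400,785,3),np.uint8); im[:,:480]=cv2.resize(a,(480,400)); im[:300,485:]=cv2.resize(b,(300,300),interpolation=2)
cv2.imwrite('pics/w2.png',im)
E
```

```text
[ 0.54878465 -0.05403231  0.11568472] [-0.14575861 -0.79642023 -0.25723633]
```

View pics/w2.png

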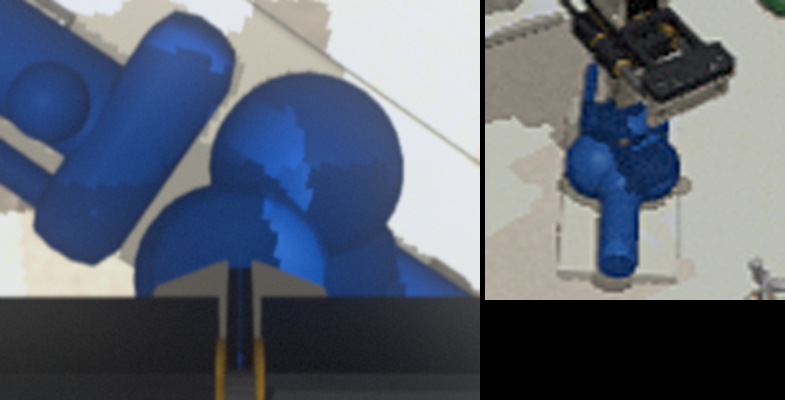

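The tips sit over the kneecap, about 2 mm from its centre (disc edges 135–330, tips at 240 in the crop). I'll go down slowly and watch the force.

Call:
drive_tool([
  {"grip": 1,"tx": 0,"ty": 0,"tz": -0.01,"turn": 0},
  {"grip": 1,"tx": 0,"ty": 0,"tz": -0.02,"turn": 0},
  {"grip": 1,"tx": 0,"ty": 0,"tz": -0.025,"turn": 0},
  {"grip": 1,"tx": 0,"ty": 0,"tz": -0.03,"turn": 0},
  {"grip": 1,"tx": 0,"ty": 0,"tz": -0.033,"turn": 0},
  {"grip": 1,"tx": 0,"ty": 0,"tz": -0.033,"turn": 0},
])

```text
clock: 4.0
position: [0.5486, -0.054, 0.1022]
ee_rot: [3.113, 0.422, 0.002]
force: [-0.7, -1.0, 1.7]
width: 0.007
```

Call:
drive_tool([
  {"grip": 1,"tx": 0,"ty": 0,"tz": -0.003,"turn": 0},
  {"grip": 1,"tx": 0,"ty": 0,"tz": -0.006,"turn": 0},
  {"grip": 1,"tx": 0,"ty": 0,"tz": -0.006,"turn": 0},
  {"grip": 1,"tx": 0,"ty": 0,"tz": -0.006,"turn": 0},
])

```text
clock: 4.4
position: [0.5487, -0.054, 0.0999]
ee_rot: [3.113, 0.422, 0.002]
force: [-0.8, 0.0, 2.3]
width: 0.005
```

```bash
python3 -c "
from h import *
for i in range(4):
    s=observe(); print(s['clock'],s['position'],s['force']); get_image('side')"
```

```text
4.4 [ 0.5486691  -0.05399614  0.09986275] [-0.76009065  0.03712504  2.27197826]
4.45 [ 0.54867208 -0.05396191  0.09988069] [-0.59367435 -0.21785092  2.16954337]
4.5 [ 0.54867764 -0.05397132  0.09989146] [-1.46287559  0.73354131  1.87169369]
4.55 [ 0.54866992 -0.05399057  0.09988216] [-0.34021969  0.14476395  2.13209886]
```

Call:
drive_tool([
  {"grip": 1,"tx": 0,"ty": 0,"tz": -0.004,"turn": 0},
  {"grip": 1,"tx": 0,"ty": 0,"tz": -0.007,"turn": 0},
  {"grip": 1,"tx": 0,"ty": 0,"tz": -0.007,"turn": 0},
  {"grip": 1,"tx": 0,"ty": 0,"tz": -0.007,"turn": 0},
  {"grip": 1,"tx": 0,"ty": 0,"tz": -0.007,"turn": 0},
  {"grip": 1,"tx": 0,"ty": 0,"tz": -0.007,"turn": 0},
  {"grip": 1,"tx": 0,"ty": 0,"tz": -0.007,"turn": 0},
  {"grip": 1,"tx": 0,"ty": 0,"tz": -0.007,"turn": 0},
])

```text
clock: 5.4
position: [0.5487, -0.054, 0.0971]
ee_rot: [3.113, 0.422, 0.002]
force: [-1.5, -0.8, 3.6]
width: 0.002
```

```bash
python3 -c "
from h import *
for i in range(7):
    s=observe(); print(s['clock'],s['position'],s['force']); get_image('side')"
```

```text
5.4 [ 0.54871209 -0.05398311  0.09710128] [-1.47091183 -0.75824358  3.55886707]
5.45 [ 0.54867244 -0.05401205  0.09708818] [-1.30945304  0.26113902  4.01635707]
5.5 [ 0.54867226 -0.05399156  0.09708353] [-0.90260853  0.16086897  3.70639061]
5.55 [ 0.54866513 -0.05403038  0.09705618] [-1.02453311 -0.27545265  3.83929461]
5.6 [ 0.54866976 -0.05398012  0.09707847] [-0.33904783  0.66831034  2.30445746]
5.65 [ 0.54869597 -0.05398978  0.09706875] [-1.47416019  0.32681736  2.35231148]
5.7 [ 0.5486905  -0.05397691  0.09707979] [-0.85079585  0.0876084   3.42384612]
```

The spring follows its law: about 3.3 N at roughly 5 mm, held for about 1 s. Now I'll let it rise and draw clear.

Call:
drive_tool([
  {"grip": 1,"tx": 0,"ty": 0,"tz": 0.005,"turn": 0},
  {"grip": 1,"tx": 0,"ty": 0,"tz": 0.012,"turn": 0},
  {"grip": 1,"tx": 0,"ty": 0,"tz": 0.025,"turn": 0},
  {"grip": 1,"tx": 0,"ty": 0,"tz": 0.08,"turn": 0},
  {"grip": 1,"tx": 0,"ty": 0,"tz": 0.18,"turn": 0},
  {"grip": 1,"tx": 0,"ty": 0,"tz": 0.28,"turn": 0},
  {"grip": 1,"tx": 0,"ty": 0,"tz": 0.38,"turn": 0},
  {"grip": 1,"tx": 0,"ty": 0,"tz": 0.38,"turn": 0},
  {"grip": 1,"tx": 0,"ty": 0,"tz": 0.38,"turn": 0},
  {"grip": 1,"tx": 0,"ty": 0,"tz": 0.38,"turn": 0},
  {"grip": 1,"tx": 0,"ty": 0,"tz": 0.38,"turn": 0},
])

```text
clock: 6.85
position: [0.5478, -0.0541, 0.2477]
ee_rot: [-3.113, -0.422, 0.002]
force: [-1.5, -0.3, -0.5]
width: 0.006
```

```bash
python3 - <<'E'
from h import *
s=observe(); print(s['position'],s['force'],abs(s['dq']).max())
a=cv2.imread('pics/w1.png'); b=get_image('wrist')[:,:,::-1]
cv2.imwrite('pics/w3.png',np.hstack([cv2.resize(a,(400,300)),cv2.resize(b,(400,300))]))
# where the edges of w1 land now: compare same world points
E
```

```text
[ 0.54783813 -0.05406212  0.24767869] [-1.49594959 -0.26989528 -0.49022755] 0.00531792463649805
```

View pics/w3.png

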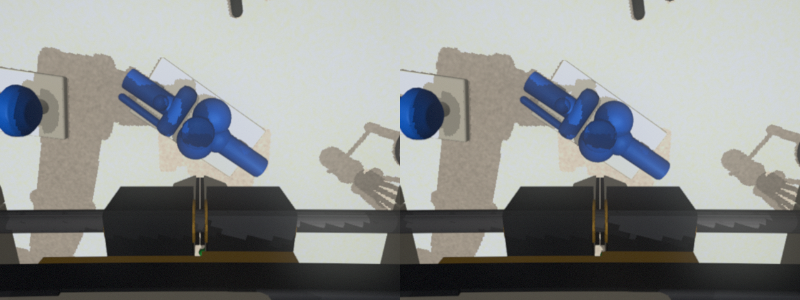

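The before and after views match (knee base corner at (160,57) against (562,60), with the camera moved 3 mm). The model is in place, the kneecap is up and the hand is about 145 mm clear.

```bash
python3 -c "
from h import *
print(sign_off())"
```

```text
the job is handed in; nothing more can be done
None
```

I pressed the kneecap of the blue knee model with the closed fingertips, and it springs. It went in about 5 mm at roughly 3.3 N and stayed down for about 1 s. I worked out the depth from the fingertip height and the force, because the joint value itself can't be read.

I then let it rise and drew the hand straight up to about 145 mm above it, and handed the job in at about 7 s of robot time.

**Last checks:** The tool force was back to its unloaded noise. The wrist pictures before and after agree: the knee model shows no visible shift and the kneecap looks up. I did not measure its final height to the millimetre. I did not take a last picture of the clamp and paperweight, but the arm never went near them.

**Checks that failed or disagreed:**
- My first wrist-camera reading of the kneecap centre was off by about 8 pixels, so I corrected it from an enlarged crop.
- After that, one camera pairing gave a height of 78 mm instead of about 100 mm, although its horizontal position agreed to 3 mm. I used the stated height, and contact came where it predicted.
- The first move call was refused as invalid input and moved nothing.

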